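# Press the cable-duct covers flush with a hand float and hang it up

## Task

The six covers of the cable duct on the desk stand proud: take the wooden hand float by its handle and, starting at one end, slide its sole along the duct to the other end in one unbroken stroke, with light, steady pressure, so that every cover is pressed flush. Do not lift the float off part-way, lean hard on the duct or touch it with the gripper. Then hang the float by its handle on both prongs of the hook stand and let go, leaving everything else on the desk where it is.

Things in the scene. Friction and masses are not known exactly. Their poses are not given: they have to be found in the camera images.
- duct: Straight grey cable duct fixed to the desk, 280 mm long (y), 58 wide (x). Origin: centre of its underside on the desk; z up. Side rims 5.5 wide and ends are 24 high. Between the rims lie six white snap-in covers, each 43.5 long and 46 wide, at y = -112.5, -67.5, -22.5, 22.5, 67.5, 112.5. Each takes about 4 N to go down and stays where left. Yaw within 0.3 rad of 0
- duct_top (a point): Centre of the duct at the height of its rims, 24 mm above the desk; axes as the duct's. Covers pushed home are flush with this height; fully out they stand 6 mm above it
- cover1 (a joint): How far cover 1 (the one at duct y = -112.5 mm) is pressed down, in m: 0 is fully out (6 mm proud), 0.006 is fully home and flush
- cover2 (a joint): How far cover 2 (the one at duct y = -67.5 mm) is pressed down, in m: 0 is fully out (6 mm proud), 0.006 is fully home and flush
- cover3 (a joint): How far cover 3 (the one at duct y = -22.5 mm) is pressed down, in m: 0 is fully out (6 mm proud), 0.006 is fully home and flush
- cover4 (a joint): How far cover 4 (the one at duct y = 22.5 mm) is pressed down, in m: 0 is fully out (6 mm proud), 0.006 is fully home and flush
- cover5 (a joint): How far cover 5 (the one at duct y = 67.5 mm) is pressed down, in m: 0 is fully out (6 mm proud), 0.006 is fully home and flush
- cover6 (a joint): How far cover 6 (the one at duct y = 112.5 mm) is pressed down, in m: 0 is fully out (6 mm proud), 0.006 is fully home and flush
- float: Wooden hand float loose on the desk, 0.2 to 0.4 kg. Origin: centre of its sole (underside); y along its length, z up. Base 72 wide (x), 114 long (y), 18 thick; the sole is flat over the middle 70 mm, both ends are bevelled up 10 mm over 20 mm to ride over proud covers. On top a closed arch handle. Yaw within 0.5 rad of 0
- float_bar (a point): Centre of the handle's straight bar, 72 mm above the sole; axes as the float's. The bar runs along y: 18 wide (x), 20 tall, 108 long, on two posts 12 thick at y = +-48. The opening under it is 84 long (y) and 44 tall (18 to 62 mm above the sole). Grasp here from above, fingers closing along x
- float_sole (a point): Centre of the float's flat sole. Slid at about 50 mm/s with a downward push of 10 to 20 N it takes the covers down smoothly as it rides over them; much faster it jolts and tips at each proud cover
- hookstand: Fixed steel stand with two parallel upturned prongs at y = +-25 mm, 9 thick (41 free between them for the fingers). Origin: on the desk straight below the seat; the prongs point to its -x, towards the robot (yaw within 0.35 rad of 0). Behind them a cross plate, face at x = +55, 70 wide, top at z = 192; below, a post from x = +59 and a base plate 12 high, x -40 to +90, 120 wide
- hook_seat (a point): Middle of the seat, between the prongs, level with their top (174.5 mm above the desk); axes as the stand's. The seat is level for x -12 to +12; the prongs rise to tips at x = -40, 15 mm above it. A hung float has its bar along y, its bar's centre 10 mm above this point, and both prongs through the handle's opening
- jar: Bystander, loose: closed glass jar of binder clips with a screw-top lid, 80 diameter, 116 tall mm; origin at the centre of its underside
- webcam_mount: Bystander, loose: white plastic webcam mount, foot 60 x 50, 78 tall mm; origin at the centre of its underside
- bell: Bystander, loose: steel desk bell, 80 diameter, 58 tall mm; origin at the centre of its underside
- controller_grip: Bystander, loose: grey silicone controller grip, about 100 x 160, 38 tall mm; origin at the centre of its underside
- mug: Bystander, loose: white mug, 82 diameter, 92 tall mm; origin at the centre of its underside
- stapler: Bystander, loose: black stapler, 140 x 36, 57 tall mm; origin at the centre of its underside

How it is judged (in metres and radians):
On the way, in this order (a step that is already met when the one before it is completed fails the run):
1. the float has pressed the cover at one end of the duct flush while the cover at the other end is still proud (contact force between float and duct above 1 N and ((value of joint cover1 above 0.0045 m and value of joint cover6 below 0.0045 m) or (value of joint cover6 above 0.0045 m and value of joint cover1 below 0.0045 m))), for 0.1 s.
2. all six covers are flush (within 1.5 mm) with the float still on the duct (value of joint each of cover1, cover2, cover3, cover4, cover5, cover6 above 0.0045 m and contact force between float and duct above 1 N), for 0.1 s.
At the end, for the whole second after the job is handed in: All six covers are flush within 1.5 mm (pressed down more than 4.5 mm), and the float hangs at rest by its bar on both prongs of the hook stand: bar centre within 30 mm (x) and 25 mm (y) of the seat's middle and 0 to 25 mm above it, upright within 0.3 rad, let go (value of joint each of cover1, cover2, cover3, cover4, cover5, cover6 above 0.0045 m and x of float_bar in the frame of hook_seat between -0.03 and 0.03 m and y of float_bar in the frame of hook_seat between -0.025 and 0.025 m and z of float_bar in the frame of hook_seat between 0 and 0.025 m and angle between float's own z axis and vertical below 0.3 rad and contact force between float and hookstand above 1 N and linear speed of float below 0.03 m/s and angular speed of float below 0.4 rad/s); the robot touches nothing.
It fails at once if the float is lifted off the duct (sole more than 21 mm above the rims) when some covers are flush and others are not (value of joint any of cover1, cover2, cover3, cover4, cover5, cover6 above 0.0045 m and value of joint any of cover1, cover2, cover3, cover4, cover5, cover6 below 0.0045 m and z of float_sole in the frame of duct above 0.045 m).
It fails at once if the float is leant on the duct with more than 60 N (contact force between float and duct above 60 N).
It fails at once if the robot itself touches the duct or its covers (contact force between any of the fingers, the arm and duct above 1 N).
It fails at once if a bystander is moved by more than 30 mm or tipped (distance of any of jar, webcam_mount, bell, controller_grip, mug, stapler from where it was at the start of the episode above 0.03 m or angle between any of jar, webcam_mount, bell, controller_grip, mug, stapler's own z axis and vertical above 0.4 rad).
It also fails if it takes over 64 s, if anything falls off the work surface, if the arm or the gripper's body presses on something with over 40 N, if the wrist force passes 120 N, or if a joint passes its speed limit or range.

## Robot

A 6-joint arm with a two-finger parallel gripper is mounted at the origin on the work surface. World frame = base frame: x ahead of the robot, y to its left, z up, the work surface at z = 0. Lengths are in m, angles in degrees, forces in N, time in s.
With the tool pointing down it reaches from about 0.3 to 0.75 m from the base axis. Payload 8.5 kg.
Tool frame: the origin (TCP) lies midway between the tips of the shut fingers; the grasp point (between the pads) lies 19 mm behind it (env.grasp_offset is the distance from the TCP to the grasp point, in m); z points along the fingers, y is the line along which they close (so a half turn about z gives the same grasp; the last joint's range is limited). The gripper opens to 85 mm and grips with 20 to 120 N. Pads are 22 mm wide; open, the fingers measure 114 mm over their backs; the gripper's body (76 mm by 85 mm) begins 54 mm behind the grasp point. The pads swing forward as they close: fully open they stand 13 mm farther back than shut.
Start: joints at [51.606, 21.807, 74.336, -0, 83.858, -12.336], TCP at [0.242, 0.494, 0.231] pointing down, gripper open.
Joint ranges: [-178.18, 178.18], [-50.72, 133.34], [12.68, 142.11], [-81.47, 261.47], [9.98, 163.14], [-165.26, 165.26]. Speed limits (degrees/s): [136.94, 136.94, 180, 180, 180, 180].

## Interface

Orientations are given as a 3x3 rotation matrix whose columns are the frame's x, y, z axes.
In Python, from rig import env gives the robot as it stands.
- The arm moves only by the tool servo_tool, never from a script. Its argument "deltas" is text: rows parted by semicolons, each of 7 numbers parted by spaces: the opening, from 0 (shut) to 1 (fully open), then the shift along the tool's x, y, z in mm, then the turn, a rotation vector about the tool's x, y, z in rad. A call has 1 to 8 rows; each row shifts and turns the commanded pose from where the row before left it, along the tool's axes as they then stand; what a row does not reach is not made up. A row lasts 1/12 s, in which the tool goes at most 41.7 mm and 7.16 degrees, less where a joint would pass 70% of its speed; a pose out of reach is approached as far as the arm can. A call is refused whole if a number of a shift passes 41.7 or a number of a turn 0.125, either way. A call with a gripper value outside its range is refused whole. The fingers move at their own pace and stop on an object; "newtons" is the grip in N (left out, the last holds). Time passes only in rows, so rows that do not move let the fingers close. It gives the time, the measured TCP pose, the force, the opening and the grip force at its end, in the units of the state.
- env.observe(): the state, without advancing time (a new reading comes with each control period).
- env.get_image(name): name is "scene" or "top" or "wrist"; returns a dict with "img" (384x512x3 uint8, red, green, blue), "depth" (384x512 float32, m along the optical axis (not along the pixel's ray), 0 where there is no reading), "camera_matrix" (3x3 intrinsics, pixels), "world_to_cam" (4x4, takes a point from world to camera coordinates). Camera axes: x right, y down, z forward; pixel columns grow to the right and rows downward; lengths in m; the calibration is good to about 2 mm. A picture is of the moment at which its call begins.
- env.close_job(): hands the job in; it is judged then, once.
Trained networks look in a picture, given as the dict that the camera call returned (one of the last four; its "shot" number tells which), for a name from the list of things; names that differ only in an ending like _2 or _b are one class to them, and where a whole thing is asked for, a point or a joint stands for the part that bears it (a point fixed in the world has none). Each returns a list of dicts, best first, with "conf" (0 to 1); they miss things now and then, are a little off and sometimes report something else, mostly with a low value. They report only what shows in the picture. A call takes as long as a camera call.
- env.spot_in(name, picture): "bbox" ([centre column, centre row, width, height] in pixels, round what is visible of it).
- env.spot_point(name, picture): "uv" ([column, row] in pixels: a listed point, or the origin of a listed thing).
The state is a dict: "time_s": time; "q": joint angles; "qvel": joint speeds; "joint_efforts": joint torques, N m; "position": TCP position; "tool_rot": TCP orientation; "ft_force": force on the tool from outside, world axes, zero at the start; "wrist_torque": the same for the moment, N m; "grip_width": finger opening in m; "gripper_force": force on a finger pad.
Only numpy, scipy, OpenCV 4.12 (cv2) and the standard library are available. Lean on these libraries where they do the work, as an engineer would, in place of code of your own. Each camera call takes 0.05 s, during which the arm holds its last target. There are 200 camera calls.

## Working session

There is one attempt and no reset: what is moved stays moved. The work goes in short steps, Python scripts to look and compute and a tool call to move; the robot and the scene stay as the last step left them, time stands still between calls to the robot, and variables do not carry over. Pictures are saved under pics/ and viewed, at most 10 in all, crops included, and the job is handed in when it is done.

Besides the shell and the picture viewer there is one more tool, called after ">>>" as a command line: name --argument value ..., lists and objects as JSON in quotes. servo_tool: Moves the arm, as the interface text tells. Its arguments: {"type":"object","properties":{"deltas":{"type":"string"},"newtons":{"type":"number"}},"required":["deltas"]}

```bash
mkdir -p pics; ls; cat > h.py <<'E'
import numpy as np, cv2
from rig import env
def dep(p,u,v,r=2):
    d=p["depth"]; u=int(round(u));v=int(round(v))
    w=d[max(v-r,0):v+r+1,max(u-r,0):u+r+1]; w=w[w>0]
    return float(np.median(w)) if w.size else 0
def world(p,u,v,z=None):
    K=np.array(p["camera_matrix"]);T=np.linalg.inv(np.array(p["world_to_cam"]))
    ray=np.linalg.inv(K)@[u,v,1.]
    if z is None: return (T@np.append(ray*dep(p,u,v),1))[:3]
    d=T[:3,:3]@ray;o=T[:3,3]; return o+d*(z-o[2])/d[2]
def cloud(p):
    K=np.array(p["camera_matrix"]);T=np.linalg.inv(np.array(p["world_to_cam"]))
    v,u=np.mgrid[0:384,0:512]; d=p["depth"]
    P=np.stack([(u-K[0,2])/K[0,0]*d,(v-K[1,2])/K[1,1]*d,d],-1)
    W=P@T[:3,:3].T+T[:3,3]; W[d<=0]=np.nan
    return W
def tri(ps,uvs):
    A=[]
    for p,(u,v) in zip(ps,uvs):
        M=np.array(p["camera_matrix"])@np.array(p["world_to_cam"])[:3]
        A+= [u*M[2]-M[0], v*M[2]-M[1]]
    A=np.array(A); A/=np.linalg.norm(A[:,:3],axis=1)[:,None]
    return np.linalg.lstsq(A[:,:3],-A[:,3],rcond=None)[0]
E
cat > a.py <<'E'
from h import *
P={n:env.get_image(n) for n in("scene","top")}
cv2.imwrite("pics/st.png",cv2.resize(np.hstack([P["scene"]["img"],P["top"]["img"]])[:,:,::-1],(800,300)))
cv2.imwrite("pics/top.png",cv2.resize(P["top"]["img"][:,:,::-1],(800,600)))
np.set_printoptions(precision=4,suppress=True)
for n in["duct_top","float_bar","float_sole","hook_seat","hookstand","jar","webcam_mount","bell","controller_grip","mug","stapler"]:
    r={}
    for k,p in P.items():
        s=env.spot_point(n,p)
        if s:
            r[k]=s[0]["uv"]; print(n,k,np.round(s[0]["uv"],1),round(s[0]["conf"],2),"depthpt",world(p,*s[0]["uv"]))
    if len(r)==2: print("   tri",tri([P[k] for k in r],list(r.values())))
s=env.observe();print(s["time_s"],s["position"],s["tool_rot"],s["ft_force"],env.grasp_offset,np.linalg.inv(np.array(P["top"]["world_to_cam"]))[:3,3])
E
python3 a.py
```

```text
pics
duct_top scene [246.9 201.5] 0.74 depthpt [0.4678 0.0485 0.0294]
duct_top top [251.7 228.3] 0.8 depthpt [0.4599 0.0346 0.0267]
   tri [0.4649 0.0405 0.0308]
float_bar scene [312.  188.8] 0.88 depthpt [0.6318 0.2287 0.0807]
float_bar top [199.4 179.4] 0.93 depthpt [0.6255 0.2159 0.0808]
   tri [0.63   0.2206 0.0818]
float_sole scene [310.4 204.9] 0.6 depthpt [0.6425 0.2132 0.0203]
float_sole top [201.8 179.8] 0.73 depthpt [0.625  0.2085 0.0757]
   tri [0.6364 0.2208 0.0134]
hook_seat scene [206.1 218.4] 0.77 depthpt [ 0.4094 -0.1038 -0.0016]
hook_seat top [334.1 181.5] 0.76 depthpt [ 0.6323 -0.2622  0.0133]
   tri [ 0.6021 -0.2366  0.1729]
hookstand scene [212.8 260.8] 0.76 depthpt [ 0.6146 -0.2386  0.0117]
hookstand top [327.3 192.3] 0.89 depthpt [ 0.5926 -0.2371  0.0127]
   tri [ 0.5985 -0.2345 -0.002 ]
jar scene [321.  236.3] 0.94 depthpt [0.7942 0.083  0.0321]
jar top [230.6 146.2] 0.93 depthpt [0.7357 0.1061 0.1123]
   tri [ 0.7684  0.1198 -0.0047]
webcam_mount scene [277.5 225.3] 0.56 depthpt [0.6311 0.0445 0.0088]
webcam_mount top [249.  183.2] 0.85 depthpt [0.6159 0.0442 
[... 157 characters left out ...]
.0492]
   tri [ 0.6158 -0.0631 -0.0037]
controller_grip scene [278.3 266. ] 0.65 depthpt [ 0.795  -0.1276  0.0378]
controller_grip top [291.5 147.1] 0.86 depthpt [ 0.7628 -0.1085  0.0037]
   tri [ 0.7671 -0.1044  0.0021]
mug scene [299.1 173.7] 0.86 depthpt [0.468  0.3504 0.0257]
mug top [156.7 226.1] 0.95 depthpt [0.4658 0.3797 0.01  ]
   tri [0.4604 0.3716 0.0156]
stapler scene [134.6 253.4] 0.89 depthpt [ 0.4451 -0.4128  0.0439]
stapler top [374.2 243.7] 0.9 depthpt [ 0.4094 -0.3896  0.0487]
   tri [ 0.4099 -0.3991  0.0128]
1.2 [0.2416 0.4941 0.2313] [[-0.8983  0.4393 -0.    ]
 [ 0.4393  0.8983 -0.    ]
 [ 0.     -0.     -1.    ]] [-0.1588  0.1025 -0.0866] 0.0187 [ 0.4052 -0.0291  1.3141]
```

View pics/top.png

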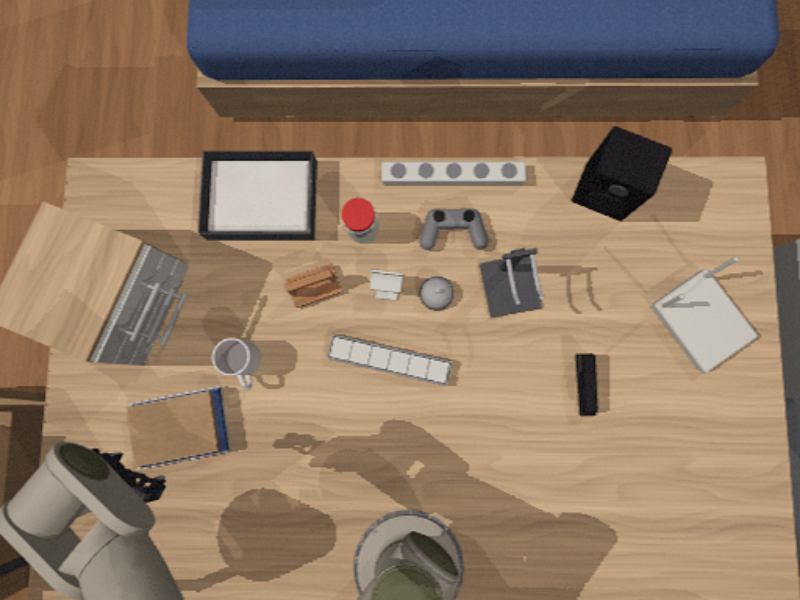

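View pics/st.png

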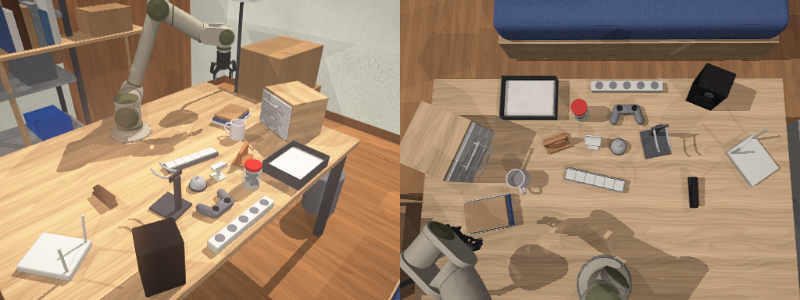

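```bash
cat > b.py <<'E'
from h import *
np.set_printoptions(precision=4,suppress=True)
top=env.get_image("top"); sc=env.get_image("scene")
for nm,p in(("top",top),("scene",sc)):
    W=cloud(p)
    def rect(name,c,r,z0,z1):
        m=(np.hypot(W[...,0]-c[0],W[...,1]-c[1])<r)&(W[...,2]>z0)&(W[...,2]<z1)
        Q=W[m][:,:2]
        if len(Q)<10: print(nm,name,len(Q)); return
        q=cv2.minAreaRect((Q*1000).astype(np.float32)); 
        d=np.linalg.svd(Q-Q.mean(0),full_matrices=False)[2][0]
        print(nm,name,len(Q),"rect c",np.round(q[0],1),"sz",np.round(q[1],1),"ang",round(q[2],1),"mean",Q.mean(0),"axis yaw(y-axis) deg",np.degrees(np.arctan2(-d[0]*np.sign(d[1]),abs(d[1]))),"z",np.nanmedian(W[m][:,2]),np.nanmax(W[m][:,2]))
    rect("duct",(0.462,0.038),0.17,0.018,0.036)
    rect("floatbar",(0.63,0.22),0.08,0.072,0.09)
    rect("floatbase",(0.63,0.22),0.09,0.01,0.025)
    rect("hook upper",(0.61,-0.235),0.09,0.15,0.22)
    rect("hook base",(0.61,-0.235),0.13,0.007,0.016)
E
python3 b.py
```

```text
top duct 1296 rect c [525.4  30.8] sz [279.1 203.6] ang 77.6 mean [0.4596 0.0423] axis yaw(y-axis) deg -8.38672577799288 z 0.028181390175465948 0.03593387343264576
top floatbar 170 rect c [626.8 225.5] sz [ 19.1 107.1] ang 19.5 mean [0.626  0.2249] axis yaw(y-axis) deg 19.78912668577715 z 0.08176956889739029 0.08876377745455288
top floatbase 416 rect c [627.  226.2] sz [ 72.8 113.8] ang 19.7 mean [0.6211 0.2229] axis yaw(y-axis) deg 22.93769622962283 z 0.018002861522701585 0.024127574377266647
top hook upper 276 rect c [ 621.4 -233.7] sz [111.6  70.3] ang 11.0 mean [ 0.6333 -0.2306] axis yaw(y-axis) deg -77.75783404986812 z 0.18042829904437396 0.197913024997459
top hook base 874 rect c [ 617.  -253.2] sz [230.8 189.8] ang 13.8 mean [ 0.623  -0.2315] axis yaw(y-axis) deg -38.121875543511536 z 0.012257389895645399 0.01599841257806567
scene duct 690 rect c [523.   31.4] sz [281.  201.1] ang 77.2 mean [0.4635 0.0404] axis yaw(y-axis) deg -13.720095433529208 z 0.027054680417060217 0.033965914121655394
scene floatbar 91 rect c [631.8 224. ] sz [ 18.7 106.5] ang 18.7 mean [0.634 0.221] axis yaw(y-axis) deg 19.77408448227672 z 0.08085508398410324 0.08506345104738722
scene floatbase 231 rect c [630.7 223.4] sz [ 72.7 117.3] ang 19.1 mean [0.6347 0.221 ] axis yaw(y-axis) deg 4.218881590597733 z 0.0173300075932995 0.024972064122889992
scene hook upper 378 rect c [ 626.1 -237.1] sz [114.1  70. ] ang 12.8 mean [ 0.6458 -0.2336] axis yaw(y-axis) deg -81.48593825331899 z 0.17633143625529746 0.19472423615522705
scene hook base 917 rect c [ 632.9 -232.9] sz [133.1 122.6] ang 10.8 mean [ 0.6332 -0.2399] axis yaw(y-axis) deg -74.05763383934593 z 0.011314520483994284 0.015997731213364563
```

The top view shows the float at px (313,287) and the duct from (330,345) to (450,372). The hook stand is at (512,283), with its prongs towards the robot. The bystanders are the webcam mount, bell, jar and controller grip behind the duct, the mug on the left and the stapler on the right. The scene view agrees with this. I'll go above the float and measure with the wrist camera.

```bash
cat > plan.py <<'E'
from h import *
import sys
from scipy.spatial.transform import Rotation as R
def plan(x,y,z,yaw,n,op,dec=1):
    s=env.observe();p=np.array(s["position"]);M=np.array(s["tool_rot"]);c,sn=np.cos(np.radians(yaw)),np.sin(np.radians(yaw))
    G=np.array([[-sn,c,0],[c,sn,0],[0,0,-1.]]); t=np.array([x,y,z]); rows=[]
    for i in range(n):
        k=n-i; d=np.round(M.T@(t-p)*1000/k,dec); w=np.round(R.from_matrix(M.T@G).as_rotvec()/k,3)
        rows.append(" ".join(f"{a:g}" for a in [op,*d,*w])); p=p+M@d/1000; M=M@R.from_rotvec(w).as_matrix()
    for i in range(0,n,8): print("; ".join(rows[i:i+8]))
    print("end err mm",(p-t)*1000)
a=[float(v) for v in sys.argv[1:]]
plan(*a[:4],int(a[4]),*a[5:])
E
python3 plan.py 0.60 0.22 0.26 19.4 16 1
```

```text
1 -27.6 -5.5 -1.8 -0 0 0.049; 1 -27.9 -4.2 -1.8 -0 0 0.049; 1 -28.1 -2.8 -1.8 -0 0 0.049; 1 -28.2 -1.4 -1.8 -0 0 0.048; 1 -28.2 -0.1 -1.8 -0 0 0.049; 1 -28.2 1.3 -1.8 -0 0 0.048; 1 -28.1 2.6 -1.8 -0 0 0.049; 1 -27.9 4 -1.8 -0 0 0.048
1 -27.7 5.4 -1.8 -0 0 0.049; 1 -27.4 6.7 -1.8 -0 0 0.048; 1 -27 8 -1.8 -0 0 0.049; 1 -26.6 9.3 -1.8 -0 0 0.048; 1 -26.1 10.6 -1.8 -0 0 0.049; 1 -25.6 11.8 -1.8 -0 0 0.048; 1 -25 13.1 -1.7 -0 0 0.049; 1 -24.3 14.3 -1.8 -0 0 0.048
end err mm [0.04399363 0.01136807 0.03235669]
```

>>> servo_tool --deltas "1 -27.6 -5.5 -1.8 0 0 0.049; 1 -27.9 -4.2 -1.8 0 0 0.049; 1 -28.1 -2.8 -1.8 0 0 0.049; 1 -28.2 -1.4 -1.8 0 0 0.048; 1 -28.2 0 -1.8 0 0 0.049; 1 -28.2 1.3 -1.8 0 0 0.048; 1 -28.1 2.6 -1.8 0 0 0.049; 1 -27.9 4 -1.8 0 0 0.048"

```text
time_s: 1.97
position: [0.4219, 0.3561, 0.2459]
tool_rot: [[-0.663, 0.749, 0.0], [0.749, 0.663, 0.0], [-0.0, 0.0, -1.0]]
ft_force: [0.2, -0.1, -0.1]
grip_width: 0.0854
gripper_force: 0.0
```

>>> servo_tool --deltas "1 -27.7 5.4 -1.8 0 0 0.049; 1 -27.4 6.7 -1.8 0 0 0.048; 1 -27 8 -1.8 0 0 0.049; 1 -26.6 9.3 -1.8 0 0 0.048; 1 -26.1 10.6 -1.8 0 0 0.049; 1 -25.6 11.8 -1.8 0 0 0.048; 1 -25 13.1 -1.7 0 0 0.049; 1 -24.3 14.3 -1.8 0 0 0.048"

```text
time_s: 2.63
position: [0.6011, 0.2191, 0.2601]
tool_rot: [[-0.33, 0.944, -0.0], [0.944, 0.33, -0.0], [0.0, -0.0, -1.0]]
ft_force: [-0.4, 1.0, 0.2]
grip_width: 0.0858
gripper_force: 0.0
```

```bash
cat > w.py <<'E'
from h import *
import sys
np.set_printoptions(precision=4,suppress=True)
p=env.get_image("wrist"); s=env.observe()
cv2.imwrite("pics/%s.png"%sys.argv[1],p["img"][:,:,::-1])
np.savez("%s.npz"%sys.argv[1],**{k:np.array(p[k]) for k in("img","depth","camera_matrix","world_to_cam")})
print("tcp",np.array(s["position"]),"t",s["time_s"],"cam",np.linalg.inv(np.array(p["world_to_cam"]))[:3,3])
for n in sys.argv[2:]:
    for r in env.spot_point(n,p)[:2]: print(n,np.round(r["uv"],1),round(r["conf"],2),world(p,*r["uv"]))
E
python3 w.py w1 float_bar float_sole
```

```text
tcp [0.6045 0.2157 0.2595] t 2.6833 cam [0.5756 0.2919 0.4035]
float_bar [277.9 164. ] 0.62 [0.6264 0.2304 0.0829]
float_sole [270.6 152.2] 0.84 [0.6139 0.2403 0.0815]
```

View pics/w1.png

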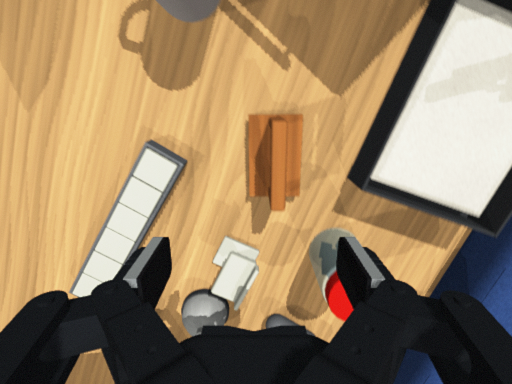

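>>> servo_tool --deltas "1 0 0 0 0 0 0; 1 0 0 0 0 0 0"

```text
time_s: 2.95
position: [0.5994, 0.2209, 0.2601]
tool_rot: [[-0.334, 0.943, -0.0], [0.943, 0.334, 0.0], [0.0, -0.0, -1.0]]
ft_force: [0.2, 0.2, -0.6]
grip_width: 0.0853
gripper_force: 0.0
```

```bash
cat > c.py <<'E'
from h import *
import sys
np.set_printoptions(precision=4,suppress=True)
p=env.get_image("wrist");W=cloud(p);s=env.observe();print(s["time_s"],s["position"])
def rect(name,c,r,z0,z1):
    m=(np.hypot(W[...,0]-c[0],W[...,1]-c[1])<r)&(W[...,2]>z0)&(W[...,2]<z1)
    Q=W[m]
    if len(Q)<10: print(name,len(Q)); return
    q=cv2.minAreaRect((Q[:,:2]*1000).astype(np.float32))
    lo,hi=np.percentile(Q[:,2],[5,95])
    print(name,len(Q),"rect c",np.round(q[0],1),"sz",np.round(q[1],1),"ang",round(q[2],2),"z",lo,np.median(Q[:,2]),hi)
a=sys.argv[1:]
for i in range(0,len(a),6): rect(a[i],(float(a[i+1]),float(a[i+2])),*[float(v) for v in a[i+3:i+6]])
E
python3 c.py bar .629 .224 .08 .072 .09 base .629 .224 .09 .012 .024
```

```text
3.0 [0.5993 0.221  0.2603]
bar 1428 rect c [627.5 227.1] sz [ 18.2 107.3] ang 19.71 z 0.07990121101061434 0.08262162696005076 0.08390562810900654
base 2987 rect c [627.6 227.2] sz [ 71.6 113.1] ang 19.59 z 0.017548724436488944 0.01889088875698236 0.02023197038305587
```

The wrist view shows the float upright at px (275,155) and the duct at lower left, partly hidden. Next I'll fit the duct from all three views.

```bash
cat > d.py <<'E'
from h import *
np.set_printoptions(precision=4,suppress=True)
c0=np.array([.4625,.040])
for n in("wrist","top","scene"):
    W=cloud(env.get_image(n)); c=c0.copy(); yaw=np.radians(-12.8)
    ax=np.array([-np.sin(yaw),np.cos(yaw)]); lx=np.array([np.cos(yaw),np.sin(yaw)])
    D=W[...,:2]-c; m=(abs(D@lx)<.045)&(abs(D@ax)<.16)&(W[...,2]>.019)&(W[...,2]<.036)
    Q=W[m]; q=cv2.minAreaRect((Q[:,:2]*1000).astype(np.float32))
    B=cv2.boxPoints(q)
    d=D[m]@ax; l=D[m]@lx
    print(n,len(Q),"c",np.round(q[0],1),"sz",np.round(q[1],1),"ang",round(q[2],2),"along",d.min(),d.max(),"lat",l.min(),l.max(),"z pct",np.percentile(Q[:,2],[5,50,95]))
E
python3 d.py; python3 plan.py 0.628 0.2265 0.13 19.6 7 1;
```

```text
wrist 6285 c [454.8  47.1] sz [280.9  58.6] ang 77.57 along -0.13526088221049903 0.1457601093047744 lat -0.03910466340678817 0.020038373932552863 z pct [0.0242 0.0295 0.0312]
top 1240 c [454.3  46.6] sz [279.6  58.1] ang 77.5 along -0.1351898951956358 0.14434126401505024 lat -0.03893453919650572 0.020117610191256134 z pct [0.0222 0.0281 0.033 ]
scene 676 c [459.2  47.3] sz [283.  65.] ang 77.01 along -0.1350070361545279 0.14792922976498876 lat -0.03762743749742128 0.027509442663161836 z pct [0.0207 0.027  0.0309]
1 -0.6 4.1 18.6 0 -0 -0; 1 -0.6 4.1 18.6 0 -0 -0; 1 -0.6 4.1 18.6 0 -0 -0; 1 -0.6 4.1 18.6 0 -0 -0; 1 -0.6 4.1 18.6 0 -0 -0.001; 1 -0.5 4.1 18.6 0 -0 -0; 1 -0.6 4.1 18.7 0 -0 -0.001
end err mm [ 0.00605735 -0.0005117  -0.02181723]
```

>>> servo_tool --deltas "1 -0.5 3.6 22 0 0 0; 1 -0.5 3.6 26 0 0 0; 1 -0.5 3.6 28 0 0 0; 1 -0.5 3.6 30 0 0 0; 1 -0.5 3.6 30 0 0 0; 1 -0.5 3.6 28 0 0 0; 1 -0.5 3.6 25 0 0 0; 1 -0.5 3.6 18 0 0 0"

```text
time_s: 3.82
position: [0.6277, 0.2262, 0.0506]
tool_rot: [[-0.333, 0.943, -0.003], [0.943, 0.333, -0.0], [0.0, -0.003, -1.0]]
ft_force: [-0.1, -0.1, -0.1]
grip_width: 0.0855
gripper_force: 0.0
```

>>> servo_tool --deltas "1 0 0 0 0 0 0; 1 0 0 0 0 0 0; 0 0 0 0 0 0 0; 0 0 0 0 0 0 0; 0 0 0 0 0 0 0; 0 0 0 0 0 0 0; 0 0 0 0 0 0 0; 0 0 0 0 0 0 0" --newtons 90

```text
time_s: 4.48
position: [0.6287, 0.226, 0.0538]
tool_rot: [[-0.333, 0.943, 0.001], [0.943, 0.333, 0.0], [-0.0, 0.001, -1.0]]
ft_force: [-0.2, -0.2, -0.2]
grip_width: 0.0166
gripper_force: 87.7
```

>>> servo_tool --deltas "0 0 0 0 0 0 0; 0 0 0 0 0 0 0; 0 0 0 0 0 0 0; 0 0 0 0 0 0 0"

```text
time_s: 4.82
position: [0.6288, 0.226, 0.0537]
tool_rot: [[-0.333, 0.943, 0.001], [0.943, 0.333, 0.0], [-0.0, 0.001, -1.0]]
ft_force: [-1.1, -1.0, 6.2]
grip_width: 0.0167
gripper_force: 88.3
```

>>> servo_tool --deltas "0 0 0 -8 0 0 0; 0 0 0 -15 0 0 0; 0 0 0 -18 0 0 0; 0 0 0 -18 0 0 0; 0 0 0 -12 0 0 0; 0 0 0 -5 0 0 0; 0 0 0 0 0 0 0; 0 0 0 0 0 0 0"

```text
time_s: 5.48
position: [0.6283, 0.2259, 0.1282]
tool_rot: [[-0.333, 0.943, -0.001], [0.943, 0.333, -0.0], [0.0, -0.001, -1.0]]
ft_force: [-0.1, 1.0, -3.0]
grip_width: 0.0163
gripper_force: 88.0
```

```bash
python3 plan.py 0.485 0.1837 0.13 -12.5 13 0; python3 -c "
from h import *
s=env.observe();print(s['ft_force'],s['wrist_torque'])"
```

```text
0 0.6 -11.5 -0.1 -0 0 0.043; 0 0.1 -11.5 -0.1 -0 0 0.043; 0 -0.4 -11.5 -0.1 -0 0 0.043; 0 -0.9 -11.4 -0.1 -0 0 0.043; 0 -1.4 -11.4 -0.1 -0 0 0.043; 0 -1.8 -11.3 -0.1 -0 0 0.043; 0 -2.3 -11.3 -0.1 -0 0 0.043; 0 -2.8 -11.1 -0.1 -0 0 0.043
0 -3.3 -11 -0.2 -0 0 0.043; 0 -3.8 -10.9 -0.1 -0 0 0.043; 0 -4.2 -10.7 -0.2 -0 0 0.042; 0 -4.7 -10.5 -0.1 -0.001 0 0.043; 0 -5.1 -10.2 -0.2 -0 0 0.042
end err mm [ 0.03340947 -0.0009345   0.01862866]
[-0.06729161  1.00695458 -2.99993731] [ 0.01182507  0.00474606 -0.01912743]
```

Picked up: the force reads about 3 N, so the float weighs roughly 0.3 kg.

>>> servo_tool --deltas "0 0.6 -11.5 0 0 0 0.043; 0 0.1 -11.5 0 0 0 0.043; 0 -0.4 -11.5 0 0 0 0.043; 0 -0.9 -11.4 0 0 0 0.043; 0 -1.4 -11.4 0 0 0 0.043; 0 -1.8 -11.3 0 0 0 0.043; 0 -2.3 -11.3 0 0 0 0.043; 0 -2.8 -11.1 0 0 0 0.043"

```text
time_s: 6.15
position: [0.5393, 0.1997, 0.1278]
tool_rot: [[0.007, 1.0, -0.002], [1.0, -0.007, -0.0], [-0.0, -0.002, -1.0]]
ft_force: [0.1, -1.0, -3.0]
grip_width: 0.0168
gripper_force: 88.2
```

>>> servo_tool --deltas "0 -3.3 -11 0 0 0 0.043; 0 -3.8 -10.9 0 0 0 0.043; 0 -4.2 -10.7 0 0 0 0.042; 0 -4.7 -10.5 0 0 0 0.043; 0 -5.1 -10.2 0 0 0 0.042; 0 0 0 0 0 0 0; 0 0 0 0 0 0 0; 0 0 0 0 0 0 0"

```text
time_s: 6.82
position: [0.4858, 0.1838, 0.1287]
tool_rot: [[0.215, 0.977, -0.0], [0.977, -0.215, 0.0], [-0.0, -0.0, -1.0]]
ft_force: [-0.2, -0.0, -2.1]
grip_width: 0.0167
gripper_force: 88.2
```

```bash
cat > e.py <<'E'
from h import *
np.set_printoptions(precision=4,suppress=True)
c=np.array([.4547,.0470]);y=np.radians(-12.5)
for n in("top","scene"):
    p=env.get_image(n); 
    for k in("float_bar","float_sole"):
        for r in env.spot_point(k,p)[:1]: print(n,k,np.round(r["uv"],1),round(r["conf"],2),world(p,*r["uv"],z=.13+.019 if k=="float_bar" else .0763))
    I=p["img"][:,:,::-1]
    a=env.spot_point("float_bar",p)[0]["uv"]; u,v=int(a[0]),int(a[1])
    cr=I[max(v-60,0):v+60,max(u-80,0):u+80]; cv2.imwrite("pics/e_%s.png"%n,cv2.resize(cr,None,fx=3,fy=3,interpolation=cv2.INTER_CUBIC))
s=env.observe();P=np.array(s["position"]);d=P[:2]-c
print(s["time_s"],P,"duct x,y",d@[np.cos(y),np.sin(y)],d@[-np.sin(y),np.cos(y)],s["ft_force"],s["wrist_torque"])
cv2.imwrite("pics/e.png",np.hstack([cv2.resize(cv2.imread("pics/e_%s.png"%n),(400,300)) for n in("top","scene")]))
E
python3 e.py
```

```text
top float_bar [207.3 219.7] 0.58 [0.4813 0.1725 0.149 ]
top float_sole [206.2 220.7] 0.49 [0.4826 0.1888 0.0763]
scene float_bar [276.3 163.3] 0.85 [0.4878 0.1848 0.149 ]
scene float_sole [274. 180.] 0.94 [0.4845 0.1779 0.0763]
7.2167 [0.4855 0.1838 0.129 ] duct x,y 0.00046697454713359385 0.14022741370020292 [ 0.2053  0.1423 -1.5964] [ 0.0202 -0.0095 -0.0367]
```

View pics/e.png

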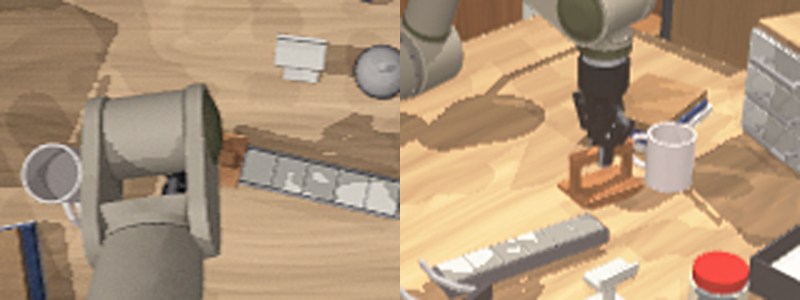

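The float is held level over the duct's +y end, with the mug clear to its left. Going down now.

>>> servo_tool --deltas "0 0 0 8 0 0 0; 0 0 0 12 0 0 0; 0 0 0 10 0 0 0; 0 0 0 7 0 0 0; 0 0 0 3 0 0 0; 0 0 0 1.5 0 0 0; 0 0 0 1.5 0 0 0; 0 0 0 1 0 0 0"

```text
time_s: 7.88
position: [0.4856, 0.1838, 0.0852]
tool_rot: [[0.216, 0.976, 0.001], [0.976, -0.216, 0.0], [0.0, 0.001, -1.0]]
ft_force: [-0.1, -0.6, -2.2]
grip_width: 0.0165
gripper_force: 88.2
```

>>> servo_tool --deltas "0 0 0 1 0 0 0; 0 0 0 1 0 0 0; 0 0 0 1 0 0 0; 0 0 0 1 0 0 0; 0 0 0 1 0 0 0; 0 0 0 1 0 0 0; 0 0 0 0 0 0 0; 0 0 0 0 0 0 0"

```text
time_s: 8.55
position: [0.4855, 0.1838, 0.079]
tool_rot: [[0.216, 0.976, 0.0], [0.976, -0.216, 0.0], [0.0, 0.0, -1.0]]
ft_force: [-0.4, 0.7, -0.5]
grip_width: 0.0166
gripper_force: 88.6
```

>>> servo_tool --deltas "0 0 0 0.7 0 0 0; 0 0 0 0.7 0 0 0; 0 0 0 0.6 0 0 0; 0 0 0 0 0 0 0; 0 0 0 0 0 0 0"

```text
time_s: 8.97
position: [0.4856, 0.184, 0.0775]
tool_rot: [[0.216, 0.976, 0.001], [0.976, -0.216, 0.0], [0.0, 0.001, -1.0]]
ft_force: [-1.4, 2.6, 5.8]
grip_width: 0.0166
gripper_force: 89.5
```

>>> servo_tool --deltas "0 0 0 0.5 0 0 0; 0 0 0 0 0 0 0; 0 0 0 0 0 0 0"

```text
time_s: 9.22
position: [0.4857, 0.1841, 0.0774]
tool_rot: [[0.216, 0.976, 0.001], [0.976, -0.216, 0.001], [0.001, 0.001, -1.0]]
ft_force: [-2.1, 2.6, 9.6]
grip_width: 0.0168
gripper_force: 90.2
```

>>> servo_tool --deltas "0 -1 0 0.2 0 0 0; 0 -2 0 0.2 0 0 0; 0 -3 0 0 0 0 0; 0 -4 0 0 0 0 0; 0 -4 0 0 0 0 0; 0 -4 0 0 0 0 0; 0 -4 0 0 0 0 0; 0 -4 0 0 0 0 0"

```text
time_s: 9.88
position: [0.4816, 0.1594, 0.0778]
tool_rot: [[0.217, 0.976, 0.006], [0.976, -0.217, 0.003], [0.004, 0.005, -1.0]]
ft_force: [3.2, 7.1, 9.8]
grip_width: 0.0166
gripper_force: 90.1
```

>>> servo_tool --deltas "0 -4 0 0.2 0 0 0; 0 -4 0 0.1 0 0 0; 0 -4 0 0 0 0 0; 0 -4 0 0 0 0 0; 0 -4 0 0 0 0 0; 0 -4 0 0 0 0 0; 0 -4 0 0 0 0 0; 0 -4 0 0 0 0 0"

```text
time_s: 10.55
position: [0.4752, 0.1286, 0.0779]
tool_rot: [[0.217, 0.976, 0.008], [0.976, -0.217, 0.004], [0.005, 0.007, -1.0]]
ft_force: [3.5, 14.4, 18.1]
grip_width: 0.0163
gripper_force: 91.0
```

```bash
cat > f.py <<'E'
from h import *
np.set_printoptions(precision=4,suppress=True)
c=np.array([.4547,.0470]);y=np.radians(-12.5)
s=env.observe();P=np.array(s["position"]);d=P[:2]-c
print(s["time_s"],P,"duct x,y",d@[np.cos(y),np.sin(y)],d@[-np.sin(y),np.cos(y)],s["ft_force"],s["wrist_torque"])
p=env.get_image("wrist");cv2.imwrite("pics/f.png",p["img"][:,:,::-1])
W=cloud(env.get_image("scene"))
lx=np.array([np.cos(y),np.sin(y)]);ax=np.array([-np.sin(y),np.cos(y)])
for src,W in(("scene",W),("wrist",cloud(p)),("top",cloud(env.get_image("top")))):
    D=W[...,:2]-c
    out=[]
    for k in range(6):
        for o in(-12,0,12):
            m=(abs(D@lx)<.015)&(abs(D@ax-(-.1125+.045*k+o/1000))<.006)&(W[...,2]<.05)&(W[...,2]>0.01)
            out.append(round(float(np.median(W[m][:,2]))*1000,1) if m.sum()>3 else None)
    print(src,out)
E
python3 f.py
```

```text
10.55 [0.4752 0.1286 0.0779] duct x,y 0.0023883634286216426 0.0841176731316746 [ 3.4831 14.4047 18.0774] [ 2.5686 -0.5399 -0.0387]
scene [27.6, 27.9, 27.8, 27.5, 27.2, 28.0, 28.5, 27.8, 27.6, 25.8, 26.7, 41.5, 41.9, 41.0, 42.1, 41.7, 42.6, 43.5]
wrist [None, None, None, None, None, None, None, 29.4, 29.2, None, None, None, None, None, 43.1, 43.2, 43.4, 43.8]
top [29.4, 29.8, 29.3, 29.8, 28.9, 28.2, 28.6, 29.1, 28.7, 26.8, 27.2, 42.3, None, None, None, None, None, None]
```

>>> servo_tool --deltas "0 -4 0 -0.2 0 0 0; 0 -4 0 0 0 0 0; 0 -4 0 0 0 0 0; 0 -4 0 0 0 0 0; 0 -4 0 0 0 0 0; 0 -4 0 0 0 0 0; 0 -4 0 0 0 0 0; 0 -4 0 0 0 0 0"

```text
time_s: 11.37
position: [0.4679, 0.0967, 0.0777]
tool_rot: [[0.217, 0.976, 0.006], [0.976, -0.217, 0.002], [0.003, 0.006, -1.0]]
ft_force: [2.7, 8.2, 15.0]
grip_width: 0.0167
gripper_force: 90.7
```

>>> servo_tool --deltas "0 -4 0 0 0 0 0; 0 -4 0 0 0 0 0; 0 -4 0 0 0 0 0; 0 -4 0 0 0 0 0; 0 -4 0 0 0 0 0; 0 -4 0 0 0 0 0"

```text
time_s: 11.87
position: [0.4627, 0.0734, 0.0777]
tool_rot: [[0.217, 0.976, 0.006], [0.976, -0.217, 0.002], [0.003, 0.006, -1.0]]
ft_force: [1.9, 10.1, 15.6]
grip_width: 0.0168
gripper_force: 90.9
```

>>> servo_tool --deltas "0 -4 0 0 0 0 0; 0 -4 0 0 0 0 0; 0 -4 0 0 0 0 0; 0 -4 0 0 0 0 0; 0 -4 0 0 0 0 0; 0 -4 0 0 0 0 0; 0 -4 0 0 0 0 0; 0 -4 0 0 0 0 0"

```text
time_s: 12.53
position: [0.4559, 0.0424, 0.0779]
tool_rot: [[0.217, 0.976, 0.007], [0.976, -0.217, 0.003], [0.004, 0.006, -1.0]]
ft_force: [3.9, 14.7, 17.0]
grip_width: 0.0166
gripper_force: 91.1
```

>>> servo_tool --deltas "0 -4 0 0 0 0 0; 0 -4 0 0 0 0 0; 0 -4 0 0 0 0 0; 0 -4 0 0 0 0 0; 0 -4 0 0 0 0 0; 0 -4 0 0 0 0 0; 0 -4 0 0 0 0 0; 0 -4 0 0 0 0 0"

```text
time_s: 13.2
position: [0.4487, 0.0107, 0.0777]
tool_rot: [[0.217, 0.976, 0.006], [0.976, -0.217, 0.001], [0.003, 0.005, -1.0]]
ft_force: [3.0, 12.1, 19.4]
grip_width: 0.0167
gripper_force: 91.4
```

```bash
python3 f.py
```

```text
13.2 [0.4487 0.0107 0.0777] duct x,y 0.0020296746835128813 -0.03673664684940203 [ 2.9525 12.0714 19.3968] [ 2.1031 -0.3754 -0.049 ]
scene [27.8, 28.2, 27.6, 42.1, 42.0, 41.3, 42.3, 40.7, 42.0, 44.5, None, 22.6, 23.8, 24.2, 22.4, 23.7, 23.2, 22.5]
wrist [29.5, None, None, None, None, None, 43.0, 43.1, 43.1, 43.1, 25.7, 24.9, 24.9, 24.8, 24.8, 24.7, None, None]
top [28.2, 28.0, None, None, None, None, None, None, None, None, None, None, None, 24.9, 24.0, 24.5, 24.4, 24.3]
```

Covers 4, 5 and 6 read flush behind the float. Continuing the stroke.

>>> servo_tool --deltas "0 -4 0 -0.2 0 0 0; 0 -4 0 0 0 0 0; 0 -4 0 0 0 0 0; 0 -4 0 0 0 0 0; 0 -4 0 0 0 0 0; 0 -4 0 0 0 0 0; 0 -4 0 0 0 0 0; 0 -4 0 0 0 0 0"

```text
time_s: 14.02
position: [0.4414, -0.0207, 0.0776]
tool_rot: [[0.217, 0.976, 0.005], [0.976, -0.217, 0.001], [0.002, 0.004, -1.0]]
ft_force: [2.4, 6.1, 12.6]
grip_width: 0.0164
gripper_force: 90.3
```

>>> servo_tool --deltas "0 -4 0 0 0 0 0; 0 -4 0 0 0 0 0; 0 -4 0 0 0 0 0; 0 -4 0 0 0 0 0; 0 -4 0 0 0 0 0; 0 -4 0 0 0 0 0; 0 -4 0 0 0 0 0; 0 -4 0 0 0 0 0"

```text
time_s: 14.68
position: [0.4344, -0.0519, 0.0776]
tool_rot: [[0.217, 0.976, 0.005], [0.976, -0.217, 0.001], [0.002, 0.004, -1.0]]
ft_force: [3.1, 16.6, 25.8]
grip_width: 0.0166
gripper_force: 92.4
```

>>> servo_tool --deltas "0 -4 0 0 0 0 0; 0 -4 0 0 0 0 0; 0 -4 0 0 0 0 0; 0 -4 0 0 0 0 0; 0 -2 0 0 0 0 0; 0 0 0 0 0 0 0; 0 0 0 0 0 0 0"

```text
time_s: 15.27
position: [0.43, -0.0699, 0.0773]
tool_rot: [[0.217, 0.976, 0.003], [0.976, -0.217, 0.0], [0.001, 0.003, -1.0]]
ft_force: [0.4, 5.1, 12.8]
grip_width: 0.0166
gripper_force: 90.5
```

```bash
python3 f.py
```

```text
15.2667 [ 0.43   -0.0699  0.0773] duct x,y 0.0012305774740612833 -0.11944052097589748 [ 0.4496  5.0661 12.766 ] [ 1.1554 -0.2177 -0.0787]
scene [41.3, 39.9, 40.8, 41.3, 44.8, None, 24.0, 23.2, 23.6, 22.7, 22.6, 23.3, 24.5, 24.0, 23.8, 23.5, 23.2, 23.6]
wrist [42.4, 42.8, 42.6, 42.9, 43.0, 25.0, 24.9, 24.9, 24.9, 24.9, None, None, None, None, None, None, None, None]
top [None, None, None, None, None, None, 24.3, 23.8, 23.4, 25.0, 24.0, 24.3, 24.7, 24.5, 24.5, 23.3, 24.6, 23.7]
```

>>> servo_tool --deltas "0 -2 0 0.3 0 0 0; 0 -3 0 0.1 0 0 0; 0 -3 0 0 0 0 0; 0 -3 0 0 0 0 0; 0 -2 0 0 0 0 0; 0 0 0 0 0 0 0; 0 0 0 0 0 0 0; 0 0 0 0 0 0 0"

```text
time_s: 16.08
position: [0.4275, -0.0821, 0.0771]
tool_rot: [[0.217, 0.976, 0.004], [0.976, -0.217, 0.001], [0.002, 0.003, -1.0]]
ft_force: [2.6, 8.0, 17.6]
grip_width: 0.0164
gripper_force: 91.2
```

>>> servo_tool --deltas "0 0 0 -1 0 0 0; 0 0 0 -2 0 0 0; 0 0 0 -3 0 0 0; 0 0 0 -3 0 0 0; 0 0 0 -3 0 0 0; 0 0 0 -2 0 0 0; 0 0 0 0 0 0 0"

```text
time_s: 16.67
position: [0.4264, -0.0829, 0.0902]
tool_rot: [[0.216, 0.976, 0.0], [0.976, -0.216, -0.0], [-0.0, 0.001, -1.0]]
ft_force: [1.0, -0.1, -2.3]
grip_width: 0.0163
gripper_force: 88.2
```

```bash
python3 f.py; python3 d.py | head -1; python3 - <<'E'
from h import *
p=env.get_image("scene");cv2.imwrite("pics/g.png",cv2.resize(p["img"][140:300,140:340,::-1],(800,600),interpolation=cv2.INTER_CUBIC))
E
```

```text
16.6667 [ 0.4264 -0.0829  0.0902] duct x,y 0.0005355556124235217 -0.13294421174513124 [ 0.9971 -0.0859 -2.2931] [-0.0094 -0.0553 -0.0005]
scene [None, None, None, None, None, 23.9, 23.8, 23.2, 24.1, 23.8, 23.2, 23.7, 22.9, 24.6, 23.3, 23.3, 23.1, 24.1]
wrist [None, None, None, 25.0, 24.8, 25.0, 24.8, 24.8, 24.8, None, None, None, None, None, None, None, None, None]
top [None, None, None, None, None, 25.5, 23.3, 24.4, 24.9, 24.6, 24.3, 24.3, 25.5, 23.1, 25.0, 24.0, 23.5, 25.2]
wrist 10590 c [446.9  11.1] sz [80.7 58.3] ang 77.43 along -0.0720620718614523 0.008589172634062689 lat -0.03799254559581304 0.02042258886287224 z pct [0.0233 0.0248 0.026 ]
```

View pics/g.png

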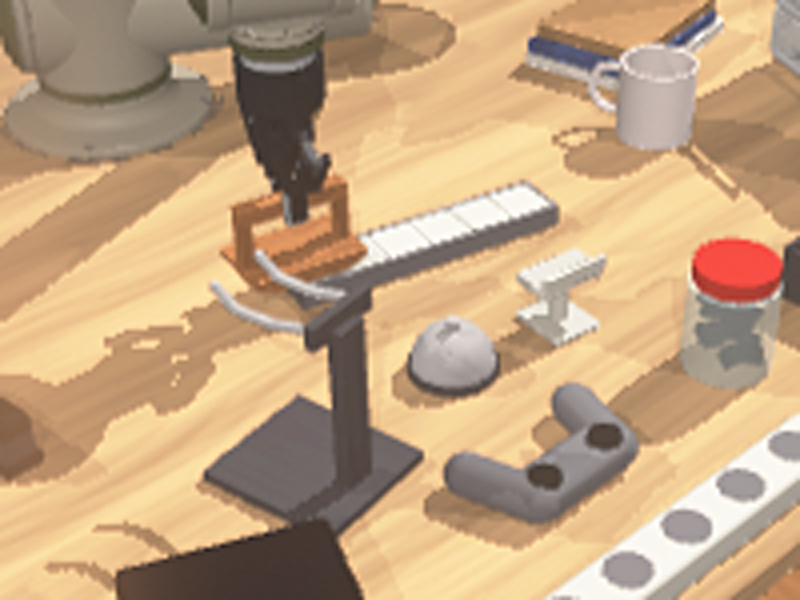

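The scene crop shows the float raised slightly above the near end of the duct, with five covers flush. The hook prongs are at about px (270,300). I'll slide the float clear at this height so I can check cover 1 before lifting.

>>> servo_tool --deltas "0 -8 0 0 0 0 0; 0 -12 0 0 0 0 0; 0 -14 0 0 0 0 0; 0 -14 0 0 0 0 0; 0 -12 0 0 0 0 0; 0 -8 0 0 0 0 0; 0 -2 0 0 0 0 0; 0 0 0 0 0 0 0"

```text
time_s: 17.68
position: [0.4111, -0.1516, 0.0898]
tool_rot: [[0.217, 0.976, -0.0], [0.976, -0.217, 0.0], [0.0, -0.0, -1.0]]
ft_force: [-0.3, 0.4, -2.5]
grip_width: 0.0166
gripper_force: 88.2
```

```bash
python3 f.py; cat b.py | head -0; python3 - <<'E'
from h import *
np.set_printoptions(precision=4,suppress=True)
P={n:env.get_image(n) for n in("scene","top","wrist")}
S={n:env.spot_point("hook_seat",p) for n,p in P.items()}
for n in P: print(n,[(np.round(r["uv"],1),round(r["conf"],2),world(P[n],*r["uv"],z=.1745)) for r in S[n][:1]])
yaw=np.radians(11.5);l=np.array([np.cos(yaw),np.sin(yaw)]);t=np.array([-l[1],l[0]])
for n in P:
    W=cloud(P[n])
    for z0,z1,nm in((.165,.205,"up"),(.006,.018,"base")):
        D=W[...,:2]-[.606,-.237]
        m=(abs(D@t)<.075)&(D@l>-.06)&(D@l<.11)&(W[...,2]>z0)&(W[...,2]<z1)
        Q=W[m]
        if len(Q)<20: print(n,nm,len(Q));continue
        q=cv2.minAreaRect((Q[:,:2]*1000).astype(np.float32));print(n,nm,len(Q),np.round(q[0],1),np.round(q[1],1),round(q[2],2),Q[:,2].max())
E
```

```text
17.6833 [ 0.4111 -0.1516  0.0898] duct x,y 0.00037949608161492315 -0.2033206834298714 [-0.3231  0.3883 -2.4883] [ 0.0121  0.0107 -0.0377]
scene [23.2, 24.4, 23.4, 21.8, 24.3, 23.5, 22.4, 23.8, 24.7, 23.2, 23.3, 23.0, 24.6, 22.5, 22.1, 22.9, 23.5, 23.8]
wrist [24.8, 24.9, 24.8, 24.8, 24.8, None, None, None, None, None, None, None, None, None, None, None, None, None]
top [24.5, 24.5, 24.0, 24.5, 24.4, 23.9, 24.9, 23.5, 25.4, 24.3, 24.9, 23.8, 24.6, 23.4, 24.0, 24.4, 24.4, 25.1]
scene [(array([208.5, 220.5]), 0.84, array([ 0.6144, -0.2421,  0.1745]))]
top [(array([336.9, 177. ]), 0.85, array([ 0.6187, -0.2424,  0.1745]))]
wrist []
scene up 340 [ 625.5 -236. ] [114.   69.2] 12.66 0.19425326133435383
scene base 946 [ 632.8 -232.5] [133.7 124.8] 11.76 0.017773523292163973
top up 277 [ 621.7 -233.5] [112.   69.2] 10.77 0.19661677139858802
top base 983 [ 630.2 -231.3] [166.2 147.7] 11.91 0.017990639112444473
wrist up 0
wrist base 8351 [ 598.2 -237.9] [ 66.9 121.6] 10.56 0.014790958222738015
```

All six covers read flush in all the views. I'll lift and go to a spot where the wrist camera can see the prongs.

```bash
python3 plan.py 0.52 -0.33 0.30 11.2 16 0
```

```text
0 -9.5 9.1 -13.1 -0 0 -0.026; 0 -9.7 8.8 -13.1 -0 0 -0.026; 0 -9.9 8.5 -13.1 -0 0 -0.026; 0 -10.1 8.3 -13.1 -0 0 -0.026; 0 -10.4 8 -13.1 -0 0 -0.026; 0 -10.6 7.7 -13.2 -0 0 -0.026; 0 -10.7 7.5 -13.1 -0 0 -0.026; 0 -10.9 7.2 -13.2 -0 0 -0.026
0 -11.1 6.9 -13.1 -0 0 -0.026; 0 -11.3 6.6 -13.2 -0 0 -0.026; 0 -11.5 6.3 -13.1 -0 0 -0.025; 0 -11.6 6 -13.2 -0 0 -0.026; 0 -11.8 5.7 -13.1 -0 0 -0.025; 0 -11.9 5.5 -13.2 -0 0 -0.026; 0 -12.1 5.1 -13.1 -0 -0 -0.025; 0 -12.2 4.8 -13.2 -0 -0 -0.026
end err mm [-0.03692921  0.00732193  0.0205352 ]
```

>>> servo_tool --deltas "0 -9.5 9.1 -13.1 0 0 -0.026; 0 -9.7 8.8 -13.1 0 0 -0.026; 0 -9.9 8.5 -13.1 0 0 -0.026; 0 -10.1 8.3 -13.1 0 0 -0.026; 0 -10.4 8 -13.1 0 0 -0.026; 0 -10.6 7.7 -13.2 0 0 -0.026; 0 -10.7 7.5 -13.1 0 0 -0.026; 0 -10.9 7.2 -13.2 0 0 -0.026"

```text
time_s: 18.8
position: [0.4657, -0.241, 0.1954]
tool_rot: [[0.009, 1.0, -0.0], [1.0, -0.009, 0.0], [0.0, -0.0, -1.0]]
ft_force: [0.3, -0.4, -2.4]
grip_width: 0.0167
gripper_force: 88.4
```

>>> servo_tool --deltas "0 -11.1 6.9 -13.1 0 0 -0.026; 0 -11.3 6.6 -13.2 0 0 -0.026; 0 -11.5 6.3 -13.1 0 0 -0.025; 0 -11.6 6 -13.2 0 0 -0.026; 0 -11.8 5.7 -13.1 0 0 -0.025; 0 -11.9 5.5 -13.2 0 0 -0.026; 0 -12.1 5.1 -13.1 0 0 -0.025; 0 -12.2 4.8 -13.2 0 0 -0.026"

```text
time_s: 19.47
position: [0.52, -0.3305, 0.3003]
tool_rot: [[-0.195, 0.981, -0.001], [0.981, 0.195, 0.001], [0.001, -0.0, -1.0]]
ft_force: [0.2, 0.3, -2.0]
grip_width: 0.0165
gripper_force: 88.4
```

>>> servo_tool --deltas "0 0 0 0 0 0 0; 0 0 0 0 0 0 0; 0 0 0 0 0 0 0; 0 0 0 0 0 0 0"

```text
time_s: 19.8
position: [0.5194, -0.3294, 0.2991]
tool_rot: [[-0.194, 0.981, -0.001], [0.981, 0.194, 0.001], [0.002, -0.001, -1.0]]
ft_force: [-1.2, 0.0, -2.1]
grip_width: 0.0165
gripper_force: 88.5
```

```bash
python3 w.py w2 hook_seat hookstand float_bar; cat > k.py <<'E'
from h import *
import sys
np.set_printoptions(precision=4,suppress=True)
p=dict(np.load(sys.argv[1]));W=cloud(p)
yaw=np.radians(11.2);l=np.array([np.cos(yaw),np.sin(yaw)]);t=np.array([-l[1],l[0]])
D=W[...,:2]-[.606,-.237]; X=D@l;Y=D@t
def rr(nm,m):
    Q=W[m]
    if len(Q)<20: print(nm,len(Q));return
    q=cv2.minAreaRect((Q[:,:2]*1000).astype(np.float32));c=np.array(q[0])/1000-[.606,-.237]
    print(nm,len(Q),np.round(q[0],1),np.round(q[1],1),round(q[2],2),"stand xy",c@l,c@t,"z",np.percentile(Q[:,2],[5,50,95]))
reg=(abs(Y)<.05)&(X>-.06)&(X<.09)
rr("upper",reg&(W[...,2]>.165)&(W[...,2]<.21))
rr("plate",reg&(X>.045)&(W[...,2]>.165)&(W[...,2]<.21))
for s in(1,-1):
  rr("prong%d"%s,reg&(X<.04)&(Y*s>0)&(W[...,2]>.16)&(W[...,2]<.205))
  rr("tip%d"%s,reg&(X<-.025)&(Y*s>0)&(W[...,2]>.16)&(W[...,2]<.205))
rr("base",(abs(Y)<.075)&(X>-.06)&(X<.11)&(W[...,2]>.008)&(W[...,2]<.018))
E
python3 k.py w2.npz
```

```text
tcp [ 0.5195 -0.3295  0.2993] t 19.85 cam [ 0.5046 -0.2539  0.4427]
hook_seat [369.8  99.3] 0.68 [ 0.6633 -0.2268  0.0273]
hookstand [322.9  98.7] 0.78 [ 0.6023 -0.2381  0.0131]
float_bar [254.6 255.1] 0.88 [ 0.5181 -0.3214  0.3285]
upper 4311 [ 618.1 -234.7] [105.6  70.2] 11.36 stand xy 0.012299942720272568 -0.0001001461425102 z [0.173  0.1819 0.1931]
plate 2288 [ 660.  -226.3] [20.1 70.2] 11.24 stand xy 0.055096912384982974 2.3216426604728488e-05 z [0.1733 0.1893 0.1934]
prong1 1019 [ 600.9 -212.5] [80.6  8.9] 11.15 stand xy -0.0002953876518669001 0.024992505026258077 z [0.1729 0.1761 0.1888]
tip1 177 [ 569.  -218.9] [15.5  8.8] 11.54 stand xy -0.03281512515721752 0.024939958180111573 z [0.1812 0.1874 0.1903]
prong-1 865 [ 610.6 -261.4] [80.4  9. ] 10.87 stand xy -0.00022451649620682055 -0.024804241880997654 z [0.1727 0.1761 0.1887]
tip-1 151 [ 578.6 -267.7] [15.1  8.6] 10.12 stand xy -0.03285412991632999 -0.024797373977119102 z [0.1814 0.1874 0.1905]
base 5897 [ 630.4 -232.8] [130.4 119.3] 11.17 stand xy 0.02470925767287221 -0.0006569294916130139 z [0.0113 0.0128 0.0142]
```

View pics/w2.png

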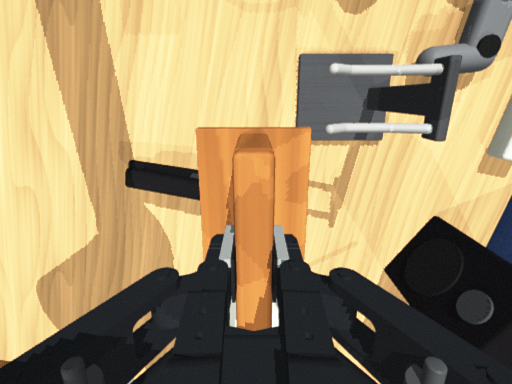

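The wrist view shows the float in the grip at px (255,230) and both prongs at (385,70) and (380,128). The fitted stand sizes match the text: seat at (0.606, -0.237), yaw 11.2°. I'll go in front of the tips, with the prongs level with the opening.

```bash
python3 plan.py 0.5128 -0.2555 0.1917 11.2 8 0
```

```text
0 9.3 1 13.5 -0 -0 -0; 0 9.3 1 13.5 -0 -0 -0; 0 9.3 1 13.5 -0 -0 -0; 0 9.3 0.9 13.5 -0 -0 -0; 0 9.3 1 13.5 -0 -0 -0; 0 9.3 0.9 13.6 -0 -0 -0; 0 9.2 1 13.5 -0 -0 -0; 0 9.3 0.9 13.6 -0 -0 -0
end err mm [-0.0383462   0.031522   -0.02497826]
```

>>> servo_tool --deltas "0 9.3 1 13.5 0 0 0; 0 9.3 1 13.5 0 0 0; 0 9.3 1 13.5 0 0 0; 0 9.3 0.9 13.5 0 0 0; 0 9.3 1 13.5 0 0 0; 0 9.3 0.9 13.5 0 0 0; 0 9.3 1 13.5 0 0 0; 0 9.3 1 13.5 0 0 0"

```text
time_s: 20.67
position: [0.5128, -0.2551, 0.1914]
tool_rot: [[-0.194, 0.981, 0.0], [0.981, 0.194, -0.0], [-0.0, 0.0, -1.0]]
ft_force: [-0.4, 0.1, -2.3]
grip_width: 0.0168
gripper_force: 88.5
```

>>> servo_tool --deltas "0 0 0 0 0 0 0; 0 0 0 0 0 0 0; 0 0 0 0 0 0 0"

```text
time_s: 20.92
position: [0.5134, -0.2564, 0.193]
tool_rot: [[-0.194, 0.981, 0.001], [0.981, 0.194, -0.001], [-0.001, 0.001, -1.0]]
ft_force: [0.3, 0.2, -2.1]
grip_width: 0.0164
gripper_force: 88.2
```

```bash
cat > m.py <<'E'
from h import *
np.set_printoptions(precision=4,suppress=True)
s=env.observe();P=np.array(s["position"]);y=np.radians(11.2)
d=P-[.606,-.237,.1662];print(s["time_s"],"tcp rel hang: x,y,z mm",1000*(d[0]*np.cos(y)+d[1]*np.sin(y)),1000*(-d[0]*np.sin(y)+d[1]*np.cos(y)),1000*d[2],"yaw",np.degrees(np.arctan2(s["tool_rot"][1][1],s["tool_rot"][0][1])),s["ft_force"],s["grip_width"])
E
python3 m.py; python3 w.py w3 hook_seat; python3 k.py w3.npz|tail -5; python3 - <<'E'
from h import *
p=env.get_image("scene");cv2.imwrite("pics/h.png",cv2.resize(p["img"][150:290,130:310,::-1],(720,560),interpolation=cv2.INTER_CUBIC))
E
```

```text
20.9167 tcp rel hang: x,y,z mm -94.59578630878057 -1.0922428298422437 26.797380112366792 yaw 11.166660455302283 [ 0.3009  0.2212 -2.125 ] 0.016418042606118156
tcp [ 0.5134 -0.2566  0.1931] t 20.9667 cam [ 0.4982 -0.1806  0.3363]
hook_seat [408.7 223.4] 0.56 [ 0.7243 -0.2962  0.0011]
hook_seat [253.7 256.8] 0.22 [ 0.5119 -0.2495  0.222 ]
prong1 2038 [ 600.8 -212.1] [80.5  9.3] 10.95 stand xy -0.0002845809349301719 0.025459987216888552 z [0.1726 0.1762 0.1888]
tip1 374 [ 568.9 -217.9] [15.7  8.1] 14.63 stand xy -0.03270452720582991 0.025901681659404915 z [0.18   0.1873 0.1902]
prong-1 1747 [ 610.6 -261. ] [80.2  9.6] 11.4 stand xy -0.00015165662352642408 -0.024397936012386816 z [0.1717 0.1757 0.1863]
tip-1 272 [ 578.6 -265.8] [15.2  7.2] 4.27 stand xy -0.03247735287052541 -0.02292750548160411 z [0.1779 0.1845 0.1893]
base 9113 [ 630.2 -232.1] [130.2 119.4] 11.06 stand xy 0.02473226972289911 0.00013552274143573562 z [0.0116 0.0128 0.0141]
```

View pics/h.png

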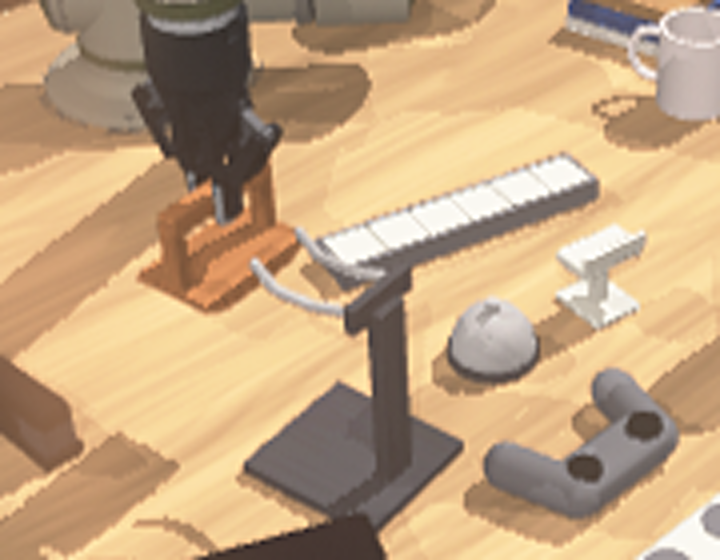

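The crop shows the float level in front of the prong tips (px (255,265) and (300,232)), with its opening at tip height and all six covers flush. Inserting now.

>>> servo_tool --deltas "0 0.5 5 0 0 0 0; 0 0.5 10 0 0 0 0; 0 0 10 0 0 0 0; 0 0 10 0 0 0 0; 0 0 10 0 0 0 0; 0 0 10 0 0 0 0; 0 0 5 0 0 0 0; 0 0 0 0 0 0 0"

```text
time_s: 21.73
position: [0.573, -0.2427, 0.1916]
tool_rot: [[-0.195, 0.981, 0.0], [0.981, 0.195, 0.0], [0.0, 0.0, -1.0]]
ft_force: [-0.6, 0.8, -2.6]
grip_width: 0.0165
gripper_force: 88.4
```

>>> servo_tool --deltas "0 0 8 0 0 0 0; 0 0 10 0 0 0 0; 0 0 10 0 0 0 0; 0 0 5 0 0 0 0; 0 0 1 0 0 0 0; 0 0 0 0 0 0 0; 0 0 0 0 0 0 0"

```text
time_s: 22.32
position: [0.6048, -0.2366, 0.192]
tool_rot: [[-0.194, 0.981, -0.0], [0.981, 0.194, 0.0], [0.0, -0.0, -1.0]]
ft_force: [1.0, 0.5, -2.1]
grip_width: 0.0165
gripper_force: 88.4
```

```bash
python3 m.py
```

```text
22.3167 tcp rel hang: x,y,z mm -1.1450220788126417 0.5945554478467083 25.823706457744983 yaw 11.165222694926774 [ 0.9616  0.4831 -2.0816] 0.016546888096920863
```

Centred over the seat with no contact. Lowering.

>>> servo_tool --deltas "0 0 0.2 4 0 0 0; 0 0 0.2 5 0 0 0; 0 0 0.2 5 0 0 0; 0 0 0.2 4 0 0 0; 0 0 0.2 3 0 0 0; 0 0 0 2 0 0 0; 0 0 0 1 0 0 0; 0 0 0 0 0 0 0"

```text
time_s: 22.98
position: [0.606, -0.2364, 0.1678]
tool_rot: [[-0.194, 0.981, -0.0], [0.981, 0.194, 0.0], [0.0, -0.0, -1.0]]
ft_force: [-0.5, -0.2, -1.7]
grip_width: 0.0162
gripper_force: 88.4
```

>>> servo_tool --deltas "0 0 0 0.7 0 0 0; 0 0 0 0.7 0 0 0; 0 0 0 0.4 0 0 0; 0 0 0 0 0 0 0; 0 0 0 0 0 0 0"

```text
time_s: 23.4
position: [0.6061, -0.2364, 0.1663]
tool_rot: [[-0.194, 0.981, 0.0], [0.981, 0.194, -0.0], [-0.0, 0.0, -1.0]]
ft_force: [0.2, -0.5, -2.5]
grip_width: 0.017
gripper_force: 88.4
```

>>> servo_tool --deltas "0 0 0 0.5 0 0 0; 0 0 0 0.5 0 0 0; 0 0 0 0 0 0 0; 0 0 0 0 0 0 0"

```text
time_s: 23.73
position: [0.6061, -0.2364, 0.1662]
tool_rot: [[-0.194, 0.981, 0.001], [0.981, 0.194, -0.001], [-0.001, 0.001, -1.0]]
ft_force: [-2.2, 1.7, 6.0]
grip_width: 0.0162
gripper_force: 89.5
```

Seated on the prongs at the expected height. I'll ease off and open part-way, because the plate stands behind the fingers.

>>> servo_tool --deltas "0 0 0 -0.8 0 0 0; 0 0 0 0 0 0 0; 0.3 0 0 0 0 0 0; 0.35 0 0 0 0 0 0; 0.4 0 0 0 0 0 0; 0.4 0 0 0 0 0 0; 0.4 0 0 0 0 0 0; 0.4 0 0 0 0 0 0"

```text
time_s: 24.4
position: [0.6061, -0.2364, 0.166]
tool_rot: [[-0.194, 0.981, 0.0], [0.981, 0.194, -0.0], [-0.0, 0.0, -1.0]]
ft_force: [-0.2, -0.0, -0.7]
grip_width: 0.0345
gripper_force: 0.0
```

>>> servo_tool --deltas "0.4 0 0 -5 0 0 0; 0.4 0 0 -10 0 0 0; 0.4 0 0 -15 0 0 0; 0.4 0 0 -20 0 0 0; 0.4 0 0 -20 0 0 0; 0.4 0 0 -20 0 0 0; 0.4 0 0 -10 0 0 0; 0.4 0 0 -5 0 0 0"

```text
time_s: 25.07
position: [0.6064, -0.2365, 0.2734]
tool_rot: [[-0.194, 0.981, 0.003], [0.981, 0.194, -0.002], [-0.002, 0.003, -1.0]]
ft_force: [-1.2, -0.8, 0.1]
grip_width: 0.0344
gripper_force: 0.0
```

>>> servo_tool --deltas "0.4 0 -10 0 0 0 0; 0.4 0 -20 0 0 0 0; 0.4 0 -20 0 0 0 0; 0.4 0 -20 0 0 0 0; 0.4 0 -20 0 0 0 0; 0.4 0 -10 0 0 0 0; 0.4 0 0 0 0 0 0; 0.4 0 0 0 0 0 0"

```text
time_s: 25.73
position: [0.5082, -0.2558, 0.271]
tool_rot: [[-0.193, 0.981, 0.0], [0.981, 0.193, 0.0], [0.0, 0.0, -1.0]]
ft_force: [0.9, -0.1, -0.8]
grip_width: 0.0341
gripper_force: 0.0
```

```bash
python3 f.py; python3 - <<'E'
from h import *
np.set_printoptions(precision=4,suppress=True)
p=env.get_image("scene");cv2.imwrite("pics/i.png",cv2.resize(p["img"][130:310,110:350,::-1],(800,600),interpolation=cv2.INTER_CUBIC))
t=env.get_image("top")
a=env.spot_point("float_bar",p);b=env.spot_point("float_bar",t)
for x,q in((a,p),(b,t)):
    if x: print(x[0]["conf"],world(q,*x[0]["uv"],z=.1845))
if a and b: print("tri",tri([p,t],[a[0]["uv"],b[0]["uv"]]))
E
```

```text
25.7333 [ 0.5082 -0.2558  0.271 ] duct x,y 0.11773327475212073 -0.2840774398813457 [ 0.8953 -0.0674 -0.8428] [-0.0099  0.0512  0.0266]
scene [None, None, None, 24.2, 24.4, 23.4, 24.2, 24.5, 24.2, 23.7, 24.2, 23.7, 24.9, 23.6, 23.7, 23.2, 23.0, 22.6]
wrist [24.3, None, None, None, None, None, None, None, None, None, None, None, None, None, None, None, None, None]
top [24.7, 24.2, 25.2, 24.8, 23.7, 24.7, 23.5, 23.4, 23.6, 24.6, 24.3, 23.4, 24.3, 23.5, 25.2, 24.5, 24.2, 24.0]
0.89 [ 0.6135 -0.2333  0.1845]
0.79 [ 0.6073 -0.2482  0.1845]
tri [ 0.6115 -0.2415  0.1875]
```

View pics/i.png

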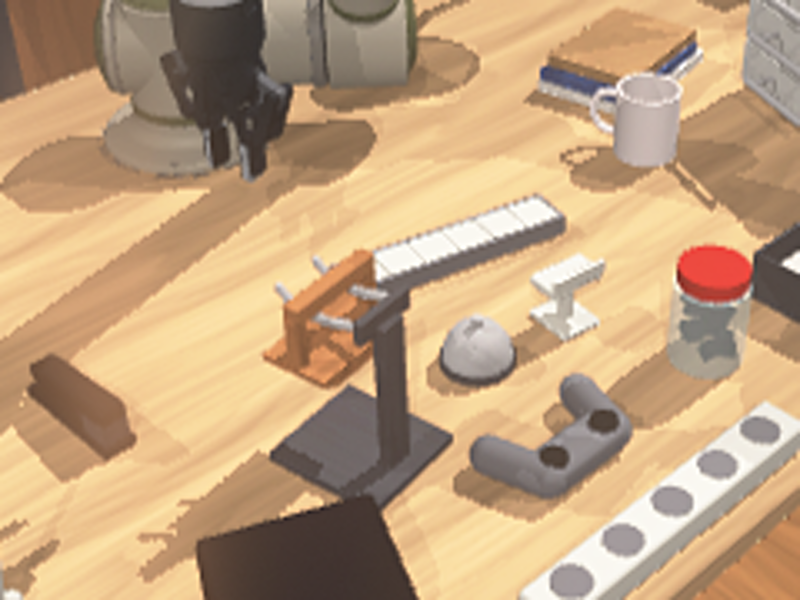

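The float hangs on both prongs (px (330,310)), the gripper is clear at (245,140), the covers are flush and the bystanders haven't moved. I'll let it settle briefly, then hand in.

>>> servo_tool --deltas "0.4 0 0 0 0 0 0; 0.4 0 0 0 0 0 0; 0.4 0 0 0 0 0 0; 0.4 0 0 0 0 0 0; 0.4 0 0 0 0 0 0; 0.4 0 0 0 0 0 0; 0.4 0 0 0 0 0 0; 0.4 0 0 0 0 0 0"

```text
time_s: 26.75
position: [0.5079, -0.2558, 0.271]
tool_rot: [[-0.194, 0.981, 0.0], [0.981, 0.194, 0.0], [0.0, 0.0, -1.0]]
ft_force: [-0.4, 0.0, -1.3]
grip_width: 0.0344
gripper_force: 0.0
```

```bash
python3 -c "
from rig import env
print(env.close_job())"
```

```text
the job is handed in; nothing more can be done
None
```

The job is handed in at about 27 s, and no verdict came back: all six covers measured flush after one stroke, the float hangs by its handle on both prongs with the gripper clear, and no bystander looks moved.

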